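# Load a pair of battery sticks into the bench test cabinet

## Robot

A 6-joint arm with a two-finger parallel gripper is mounted at the origin on the work surface. World frame = base frame: x ahead of the robot, y to its left, z up, the work surface at z = 0. Lengths are in mm, angles in rad, forces in N, time in s.
With the tool pointing down it reaches from about 325 to 900 mm from the base axis. Payload 6.1 kg.
Tool frame: the origin (TCP) lies at the very end of the fingers, on their centre line; the grasp point (between the pads) lies 19 mm behind it (grip_depth is the distance from the TCP to the grasp point, in mm); z points along the fingers, y is the line along which they close (so a half turn about z gives the same grasp; the last joint's range is limited). The gripper opens to 87 mm and grips with 3 to 60 N. Pads are 19 mm wide; open, the fingers measure 117 mm over their backs; the gripper's body (75 mm by 190 mm) begins 51 mm behind the grasp point.
Start: joints at [-1.333, 0.22, 1.526, -0, 1.395, -0.126], TCP at [222.385, -584.09, 222.538] pointing down, gripper open.
Joint ranges: [-2.98, 2.98], [-0.91, 2.08], [0.09, 2.57], [-1.24, 4.39], [0.2, 2.65], [-2.68, 2.68]. Speed limits (rad/s): [2.57, 2.57, 3.01, 3.14, 3.14, 3.14].

## Interface

Orientations are given as a unit quaternion [w, x, y, z].
In Python, from cell import * gives the robot as it stands.
- The arm moves only by the tool servo_tool, never from a script. Its argument "motion" is a list of rows, each a list of 7 numbers: the finger opening in mm, from 0 to 87, then the shift along the tool's x, y, z in mm, then the turn, a rotation vector about the tool's x, y, z in degrees. In form: [[hand, x, y, z, ax, ay, az], ...]. A call has 1 to 20 rows; each row is the pose to reach, as a shift and turn from the pose commanded when the call began, along the tool's axes at that moment; what a row does not reach only later rows make up. A row lasts 1/12 s, in which the tool goes at most 41.7 mm and 7.16 degrees, less where a joint would pass 70% of its speed; a pose out of reach is approached as far as the arm can. A call with a gripper value outside its range is refused whole. The fingers move at their own pace and stop on an object; "force" is the grip in N (left out, the last holds). Time passes only in rows, so rows that repeat a pose let the fingers close. It gives the time, the measured TCP pose, the force, the opening and the grip force at its end, in the units of the state.
- observe(): the state, without advancing time (a new reading comes with each control period).
- read_camera(name): name is "scene" or "top" or "wrist"; returns the picture (480x640x3 uint8, blue, green, red); there is no depth.
- get_calibration(name): a dict with "K" (3x3 intrinsics, pixels), "camera_from_world" (4x4, takes a point from world to camera coordinates); the wrist camera has in their place "mount" (4x4, takes a point from camera to tool coordinates, whose origin is the TCP and whose axes are the flange's). Camera axes: x right, y down, z forward; pixel columns grow to the right and rows downward; lengths in mm; the calibration is good to about 2 mm. A picture is of the moment at which its call begins: read the wrist's pose just before it. get_calibration takes no time and is no camera call.
- finish_job(): hands the job in; it is judged then, once.
The state is a dict: "clock": time; "qpos": joint angles; "joint_velocities": joint speeds; "joint_efforts": joint torques, N m; "position": TCP position; "eef_rot": TCP orientation; "contact_force": force on the tool from outside, world axes, zero at the start; "torque": the same for the moment, N m; "grip_width": finger opening in mm; "finger_force": force on a finger pad.
Only numpy, scipy, OpenCV 4.12 (cv2) and the standard library are available. Lean on these libraries where they do the work, as an engineer would, in place of code of your own. Each camera call takes 0.05 s, during which the arm holds its last target. There are 200 camera calls.

## Task

Pull the orange front flap of the grey battery test cabinet all the way down, pick up the two blue battery sticks together in one grasp and lay them gently, not dropped, flat and side by side in the cradle inside, between its yellow corner brackets. Then push the flap back up until it is fully shut, and only after that throw the lever on the white control box fully over to start the test. Leave everything else on the bench where it is.

Things in the scene. Friction and masses are not known exactly. Their poses are not given: they have to be found in the camera images.
- flap (a joint): angle (rad) of the orange flap, the bottom-hinged front door of the cabinet: 0 = shut (leaning back 0.86 from upright, hard stop), 1.85 = pulled all the way down (hard stop, about 33 degrees above level). Starts shut or up to 0.2 ajar. Stiff hinge: it stays where it is left; 2 to 5 N at the handle moves it. The flap is 248 mm wide, 184 mm long, 6 mm thick
- cabinet: grey battery test cabinet, fixed, 252 mm wide (y), 200 mm deep (x), 150 mm high; origin on the bench under its front sill's middle, x points into it, z up. The roof covers only the rear 60 mm: with the flap down the inside is open from above, from the front sill (30 mm high, 8 mm thick) to 140 mm behind it
- flap_hinge (a point): middle of the flap's hinge line, 30 mm above the bench, on the cabinet's front sill. Axes are the cabinet's: x into the cabinet (the flap opens towards -x), y along the hinge line, z up
- flap_handle (a point): middle of the flap's steel handle: a round bar 12 mm thick, 110 mm long, parallel to the hinge, held by two prongs beyond the flap's free edge, so it can be straddled from above at any angle. 210 mm from the hinge line: at joint value a it lies 210*sin(0.667-a) mm along hinge x and 210*cos(0.667-a) mm above the hinge (195 mm above the bench when shut, 109 mm when fully open)
- cradle (a point): centre of the top of the black rubber pad on the cabinet's floor, 70 mm behind the hinge line, 20 mm above the bench; axes as the cabinet's. Four yellow corner brackets 10 mm high leave a clear nest of 70 mm (x) by 170 mm (y); each long side is open for 110 mm at its middle, for the fingers. The sticks go in lying along cradle y
- lever (a joint): angle (rad) of the start lever on top of the control box: 0 = off (leaning towards the box's -x), 1.0 = fully over to +x (hard stop), it stays where it is left; starts between 0 and 0.12; under 2 N at the tip moves it
- lever_tip (a point): centre of the red ball (26 mm across) at the end of the start lever's 10 mm steel rod; it is 80 mm from the pivot
- control_top (a point): centre of the top of the white control box (100 x 90 x 45 mm, fixed), 45 mm above the bench; its x axis is the way the lever must be pushed, z up. The lever's pivot is 19 mm above this point, on a block of 70 x 50 mm that stands 22 mm above the box; the ball is about 134 mm above the bench at either end of its swing and 144 mm in between
- mat: pale yellow-green bench mat, 220 x 140 x 3 mm, fixed, on which the two sticks start
- stick_a_center (a point): centre of the blue battery stick with black ends and one white band, a square bar 140 x 24 x 24 mm, 0.12 to 0.2 kg, lying flat; x along its length, z up. The two identical sticks start side by side on the mat, parallel, 3 to 7 mm between them (51 to 55 mm over both; 48 mm when pressed together); centre 15 mm above the bench
- stick_a: the body of that stick (same axes); origin at the middle of its underside
- stick_b_center (a point): centre of the other blue battery stick with black ends and one white band, a square bar 140 x 24 x 24 mm, 0.12 to 0.2 kg, lying flat; x along its length, z up. The two identical sticks start side by side on the mat, parallel, 3 to 7 mm between them (51 to 55 mm over both; 48 mm when pressed together); centre 15 mm above the bench
- stick_b: the body of that stick (same axes); origin at the middle of its underside
- screwdriver: bystander, to be left alone: red-handled screwdriver, 180 mm long, lying on the bench
- spool: bystander, to be left alone: steel-grey solder spool standing on end, 52 mm across, 42 mm tall
- mouse: bystander, to be left alone: grey computer mouse, 100 x 60 x 32 mm
- multimeter: bystander, to be left alone: yellow hand multimeter with dark face, lying flat, 180 x 85 x 38 mm (dial to 49 mm)
- brush: bystander, to be left alone: small cleaning brush, 170 mm long, lying on the bench
- bottle: bystander, to be left alone: white dispenser bottle with blue cap, 60 mm across, 150 mm tall
Mind the look-alikes: they are no part of the job. Leave any turquoise look-alike of the stick_b alone.

How it is judged:
By the outcome, as a careful person would: the job done as asked, in the order asked, and still so for the second after the job is handed in, with the robot touching nothing.
It also fails if it takes over 72 s, if anything falls off the work surface, if the arm or the gripper's body presses on something with over 40 N, if the wrist force passes 120 N, or if a joint passes its speed limit or range.

## Working session

There is one attempt and no reset: what is moved stays moved. The work goes in short steps, Python scripts to look and compute and a tool call to move; the robot and the scene stay as the last step left them, time stands still between calls to the robot, and variables do not carry over. Pictures are saved under pics/ and viewed, at most 11 in all, crops included, and the job is handed in when it is done.

Besides the shell and the picture viewer there is one more tool, called after "Call:" as name([rows], argument=value, ...), one row to a line, values as JSON. servo_tool: Moves the arm, as the interface text tells. Its arguments: {"type":"object","properties":{"motion":{"type":"array"},"force":{"type":"number"}},"required":["motion"]}

```bash
mkdir -p pics; ls
python3 - <<'E'
from cell import *
import cv2
s=observe();print(s)
for n in("scene","top"):
    cv2.imwrite(f"pics/{n}0.png",read_camera(n));c=get_calibration(n);print(n,c)
print(get_calibration("wrist"))
E
```

```text
pics
{'clock': 0.0, 'qpos': array([-1.33305296e+00,  2.21233066e-01,  1.52763011e+00,  1.78873151e-05,
        1.39471292e+00, -1.26103047e-01]), 'joint_velocities': array([-8.66160221e-05,  1.03554129e-03,  2.68855670e-05, -1.54033927e-03,
       -6.32843082e-04, -2.39849570e-04]), 'joint_efforts': array([-3.40448275e-05, -4.94612110e+01, -3.87380075e+01,  6.98437239e-02,
        5.72313764e-02, -1.77516758e-04]), 'position': array([ 222.26926641, -583.46218098,  221.42291588]), 'eef_rot': array([-9.90671663e-04,  9.83497364e-01,  1.80919740e-01, -4.65394201e-05]), 'contact_force': array([ 0.01378874, -0.24266732, -0.05487041]), 'torque': array([-0.01719003, -0.02362339,  0.02631275]), 'finger_force': 0.0, 'grip_width': 87.00602361912259}
scene {'K': array([[600.16151982,   0.        , 323.09836524],
       [  0.        , 600.16151982, 233.70090864],
       [  0.        ,   0.        ,   1.        ]]), 'camera_from_world': array([[ 8.68209448e-01,  4.96197365e-01,  7.27921841e-04,
        -3.88325604e+02],
       [ 4.29430525e-01, -7.50649173e-01, -5.02110788e-01,
        -2.3818883
[... 519 characters left out ...]
5.30948197e+02],
       [ 6.21724340e-02, -9.63725359e-03, -9.98018894e-01,
         1.41768260e+03],
       [ 0.00000000e+00,  0.00000000e+00,  0.00000000e+00,
         1.00000000e+00]])}
{'K': array([[393.03995473,   0.        , 322.59505666],
       [  0.        , 393.03995473, 241.03056086],
       [  0.        ,   0.        ,   1.        ]]), 'mount': array([[ 4.44393819e-04, -9.56047783e-01, -2.93210573e-01,
         8.09907084e+01],
       [ 9.99999724e-01,  2.50238494e-04,  6.99680563e-04,
        -1.20797704e-01],
       [-5.95555479e-04, -2.93210803e-01,  9.56047630e-01,
        -1.61410439e+02],
       [ 0.00000000e+00,  0.00000000e+00,  0.00000000e+00,
         1.00000000e+00]])}
```

View pics/scene0.png

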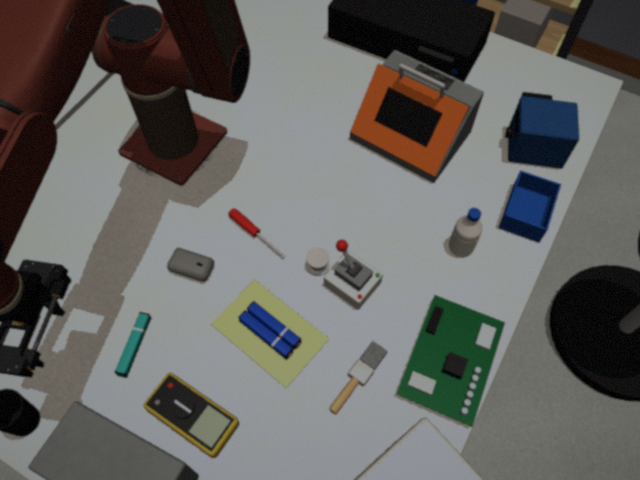

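View pics/top0.png

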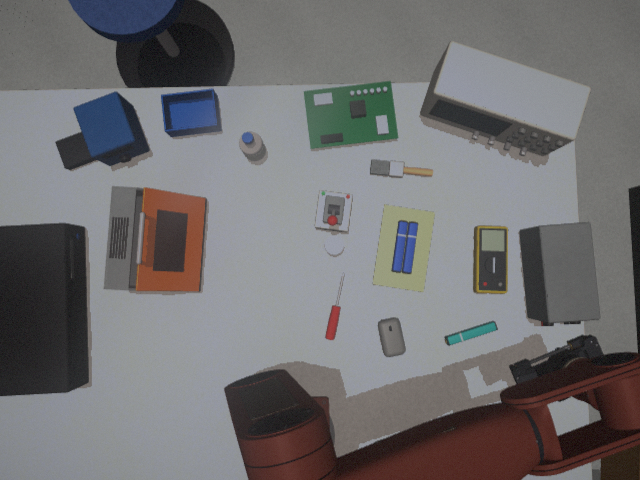

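Candidates: blue pair (405,247 in top) is the target. The turquoise stick (471,333) is the look-alike, so I'll leave it. The lever is on the white box (334,212), and the white spool (334,245) is next to it. I'll check these in a close crop.

Run:
```python
import cv2,numpy as np
t=cv2.imread("pics/top0.png");s=cv2.imread("pics/scene0.png")
r=lambda im,x,y,w,h,W,H:cv2.resize(im[y:y+h,x:x+w],(W,H),interpolation=cv2.INTER_CUBIC)
a=r(t,100,180,114,120,380,400);b=r(t,310,180,126,120,420,400)
cv2.imwrite("pics/crop1.png",np.hstack([a,b]))
a=r(s,340,40,160,150,400,375);b=r(s,210,230,160,150,400,375)
cv2.imwrite("pics/crop2.png",np.hstack([a,b]))
```

```text
(no output)
```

View pics/crop1.png

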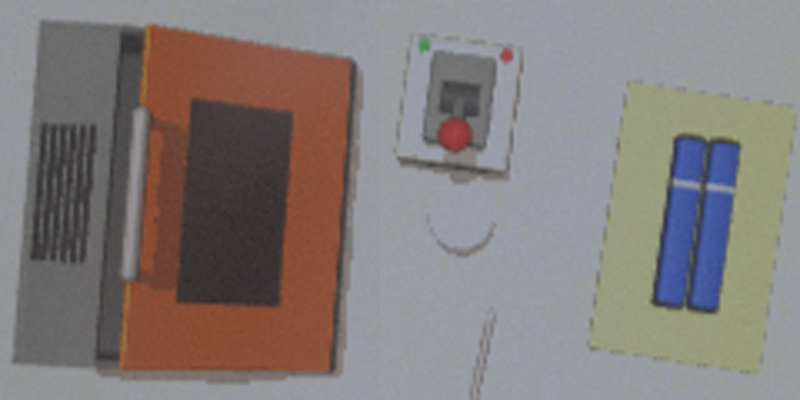

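View pics/crop2.png

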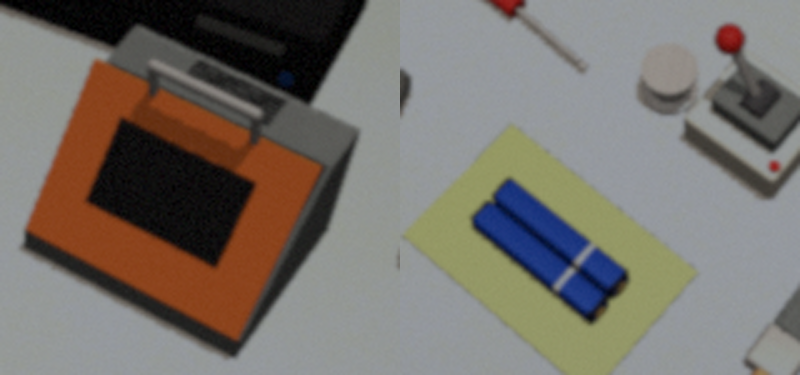

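```bash
cat > h.py <<'E'
import numpy as np
from scipy.optimize import least_squares
from scipy.spatial.transform import Rotation as R
from cell import get_calibration
C={n:get_calibration(n) for n in("top","scene")}
def proj(n,p):
    c=C[n];q=np.atleast_2d(p)@c["camera_from_world"][:3,:3].T+c["camera_from_world"][:3,3]
    q=q@c["K"].T;return q[:,:2]/q[:,2:]
def ray(n,px,z):
    c=C[n];M=c["camera_from_world"];o=-M[:3,:3].T@M[:3,3]
    d=M[:3,:3].T@np.linalg.solve(c["K"],[*px,1.]);return o+d*(z-o[2])/d[2]
def pose(v,p):
    p=np.atleast_2d(p).astype(float);c,s=np.cos(v[2]),np.sin(v[2])
    return np.c_[v[0]+c*p[:,0]-s*p[:,1],v[1]+s*p[:,0]+c*p[:,1],p[:,2]]
E
cat > fit.py <<'E'
from h import *
T=lambda p:(100+p[0]/3.3333,180+p[1]/3.3333); TR=lambda p:(310+(p[0]-380)/3.3333,180+p[1]/3.3333)
S=lambda p:(340+p[0]/2.5,40+p[1]/2.5); SR=lambda p:(210+(p[0]-400)/2.5,230+p[1]/2.5)
def fl(a,r,y,o=3): u=.667-a; return [r*np.sin(u)-o*np.cos(u),y,30+r*np.cos(u)+o*np.sin(u)]
def model(v):
    a=v[3]; P=[fl(a,184,-124),fl(a,184,124),fl(a,0,-124),fl(a,0,124),fl(a,210,-55,0),fl(a,210,55,0),[200,-126,150],[200,126,150]]
    return pose(v,P)
ot=np.array([T(p) for p in[(147,26),(121,370),(355,62),(333,372),(140,110),(130,277),(40,20),(13,360)]])
os_=np.array([S(p) for p in[(325,165),(95,60),(240,338),(28,233),(258,118),(152,68),(358,132),(135,25)]])
f=lambda v:np.r_[(proj("top",model(v))-ot).ravel(),(proj("scene",model(v))-os_).ravel()]
r=least_squares(f,[500,300,1.5,.1],loss='soft_l1',x_scale=[100,100,1,.1]);v=r.x
print("cab",v,np.abs(f(v)).reshape(-1,2).round(1).tolist())
print("handle",pose(v,fl(v[3],210,0,0)),"cradle",pose(v,[70,0,20]))
# box
B=[[50,-45,45],[50,45,45],[-50,45,45],[-50,-45,45]]
ob=np.array([TR(p) for p in[(522,47),(412,35),(398,155),(508,168)]])
g=lambda w:(proj("top",pose(w,B))-ob).ravel()
w=least_squares(g,[600,0,0],x_scale=[100,100,1]).x;print("box",w,g(w).round(1))
print("ball",ray("top",TR((456,134)),134),ray("scene",SR((730,39)),134), pose(w,[-80*np.sin(.5),0,134]))
# sticks
for nm,o in(("L",[(676,137),(703,139),(683,308),(654,305)]),("R",[(711,140),(739,143),(718,311),(688,308)])):
    P=[ray("top",TR(p),27) for p in o];c=np.mean(P,0);d=P[0]+P[1]-P[2]-P[3];print(nm,c,np.arctan2(d[1],d[0]),np.linalg.norm(d)/2)
P=[ray("scene",SR(p),27) for p in[(510,180),(628,270),(600,312),(474,214)]];print("pair scene",np.mean(P,0),P)
E
python3 fit.py
```

```text
cab [5.16664062e+02 2.24505047e+02 1.49513326e+00 1.34428514e-01] [[7.4, 1.4], [7.5, 0.2], [0.9, 1.0], [0.5, 0.9], [2.4, 1.0], [2.9, 1.8], [0.2, 0.2], [0.3, 1.1], [4.2, 2.6], [4.8, 0.5], [1.2, 1.8], [1.7, 0.7], [0.7, 1.9], [1.6, 1.4], [0.8, 1.0], [0.0, 0.2]]
handle [[524.72413528 330.82755327 210.91589197]] cradle [[521.95542411 294.30477154  20.        ]]
box [ 5.96493455e+02 -1.29184139e+02 -1.38256098e-01] [ 0.4 -0.5 -0.3 -0.7 -0.5  0.6  0.4  0.6]
ball [ 562.03280027 -123.68595552  134.        ] [ 560.76045019 -119.23960186  134.        ] [[ 558.50539263 -123.89833573  134.        ]]
L [ 497.09925388 -302.753623     27.        ] -0.15606336549236607 136.39790574496595
R [ 493.83265775 -330.75703337   27.        ] -0.16351521571182992 136.1228179524586
pair scene [ 499.144424   -314.66511985   27.        ] [array([ 436.29550849, -283.58845519,   27.        ]), array([ 567.47116047, -303.27374679,   27.        ]), array([ 566.04847071, -346.26271374,   27.        ]), array([ 426.76255632, -325.53556368,   27.        ])]
```

```bash
cat >> fit.py <<'E'
print('---')
def model2(v):
    a,rf,o,rb=v[3:7]; P=[fl(a,rf,-124,o),fl(a,rf,124,o),fl(a,rb,-124,o),fl(a,rb,124,o),fl(a,210,-55,0),fl(a,210,55,0),[200,-126,150],[200,126,150]]
    return pose(v,P)
for dof in ([],[184,3,0]):
  f2=lambda v:np.r_[(proj("top",model2(v))-ot).ravel(),(proj("scene",model2(v))-os_).ravel()]
  r=least_squares(f2,[515,220,1.5,.05,184,3,0],x_scale=[100,100,1,.1,10,3,3]);v=r.x
print(v,np.abs(f2(v)).reshape(-1,2).round(1).tolist(),"handle",pose(v,fl(v[3],210,0,0)))
E
python3 fit.py|sed -n '/---/,$p'
```

```text
---
[ 5.16155787e+02  2.21306436e+02  1.49307542e+00  1.36260438e-01
  1.90736985e+02 -1.53388518e+01 -7.19396808e+00] [[1.3, 1.5], [1.2, 0.2], [2.8, 0.3], [2.6, 1.2], [0.8, 1.1], [1.4, 1.7], [1.7, 0.2], [1.5, 1.1], [1.4, 0.6], [1.5, 2.4], [0.6, 3.0], [0.1, 0.9], [0.0, 1.0], [0.9, 0.6], [0.2, 0.0], [0.5, 0.9]] handle [[524.40889116 327.2815291  211.11092186]]
```

```bash
cat >> fit.py <<'E'
print('+++')
P=[C[n]["K"]@C[n]["camera_from_world"][:3] for n in("top","scene")]
X=cv2.triangulatePoints(P[0],P[1],ot.T,os_.T);print((X[:3]/X[3]).T.round(0).tolist())
E
sed -i '1i import cv2' fit.py; python3 fit.py|sed -n '/+++/,$p'
```

```text
+++
[[649.0, 329.0, 177.0], [401.0, 349.0, 171.0], [639.0, 210.0, 41.0], [394.0, 233.0, 27.0], [581.0, 321.0, 211.0], [467.0, 330.0, 209.0], [657.0, 416.0, 145.0], [408.0, 433.0, 152.0]]
```

Run:
```python
import cv2
from h import *
p=np.array([222.27,-583.46,221.42]);q=[-9.9e-4,.983497,.18092,0];Rm=R.from_quat(q,scalar_first=True).as_matrix()
out=[]
for n,(x,y,w,h) in (("scene",(0,230,120,160)),("top",(490,310,120,100))):
    im=cv2.imread(f"pics/{n}0.png");k=4 if n=="top" else 3
    im=cv2.resize(im[y:y+h,x:x+w],None,fx=k,fy=k,interpolation=cv2.INTER_CUBIC)
    im=cv2.convertScaleAbs(im,alpha=2.,beta=20)
    for pts,c in(([[sx*37,sy*95,-70] for sx,sy in((1,1),(1,-1),(-1,-1),(-1,1))],(0,255,0)),([[sx*9.5,sy*58,0] for sx,sy in((1,1),(1,-1),(-1,-1),(-1,1))],(0,0,255))):
        u=proj(n,p+np.array(pts)@Rm.T);u=((u-[x,y])*k).astype(np.int32);cv2.polylines(im,[u],True,c,1)
    out.append(cv2.resize(im,(400,int(im.shape[0]*400/im.shape[1]))))
H=max(o.shape[0] for o in out)
out=[cv2.copyMakeBorder(o,0,H-o.shape[0],0,0,0) for o in out]
cv2.imwrite("pics/grip.png",np.hstack(out))
```

```text
(no output)
```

View pics/grip.png

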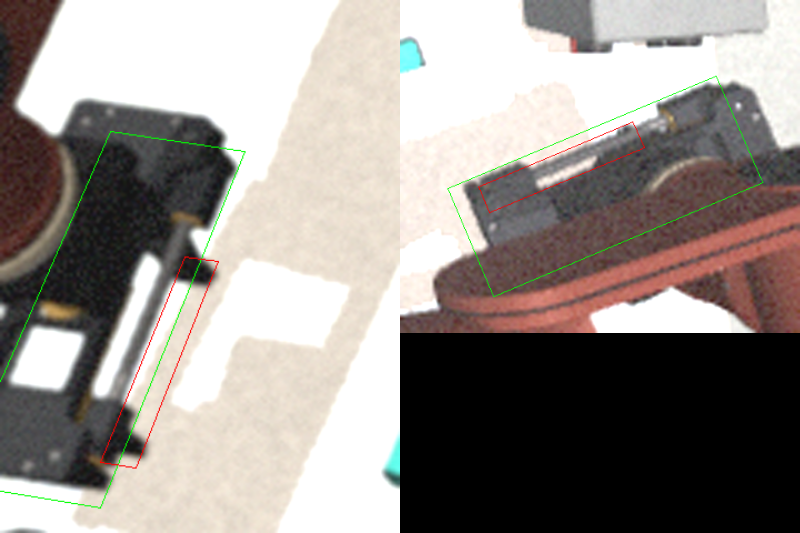

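The crop shows two sticks side by side with a white band, so they're the targets. The gripper body really is 190 mm along its closing line. It would meet the roof edge if I placed vertically, so I'll tilt about 10° there. First I'll go above the handle.

```bash
cat >> h.py <<'E'
YAW=1.494; O=np.array([516.8,224.0])
xc=np.array([np.cos(YAW),np.sin(YAW),0]);yc=np.array([-xc[1],xc[0],0]);Z=np.array([0,0,1.])
def cabp(x,y,z): return np.array([*O,0])+x*xc+y*yc+z*Z
def rot(tilt=0,yaw=YAW):
    t=np.radians(tilt);x=np.array([np.cos(yaw),np.sin(yaw),0])
    y=np.cos(t)*x+np.sin(t)*Z;z=np.sin(t)*x-np.cos(t)*Z;return np.c_[np.cross(y,z),y,z]
def cur():
    from cell import observe
    s=observe();return s["position"],R.from_quat(s["eef_rot"],scalar_first=True).as_matrix(),s
def rows(targets,base=None):
    p,Rm=base if base else cur()[:2]
    for q,Rt in targets:
        print(np.r_[Rm.T@(q-p),R.from_matrix(Rm.T@Rt).as_rotvec(degrees=True)].round(1).tolist())
def handle(a): u=.667-a; return cabp(210*np.sin(u),0,30+210*np.cos(u))
E
python3 -c "
from h import *
print(handle(.15));rows([(np.array([524,327,275.]),rot())])"
```

```text
[524.76344401 327.49170214 212.55424166]
[606.0, -743.7, -52.0, -0.0, -0.1, -154.8]
```

Call:
servo_tool([
  [87,606,-744,-52,0,0,-154.8],
  [87,606,-744,-52,0,0,-154.8],
  [87,606,-744,-52,0,0,-154.8],
  [87,606,-744,-52,0,0,-154.8],
  [87,606,-744,-52,0,0,-154.8],
  [87,606,-744,-52,0,0,-154.8],
  [87,606,-744,-52,0,0,-154.8],
  [87,606,-744,-52,0,0,-154.8],
  [87,606,-744,-52,0,0,-154.8],
  [87,606,-744,-52,0,0,-154.8],
  [87,606,-744,-52,0,0,-154.8],
  [87,606,-744,-52,0,0,-154.8],
  [87,606,-744,-52,0,0,-154.8],
  [87,606,-744,-52,0,0,-154.8],
  [87,606,-744,-52,0,0,-154.8],
  [87,606,-744,-52,0,0,-154.8],
  [87,606,-744,-52,0,0,-154.8],
  [87,606,-744,-52,0,0,-154.8],
  [87,606,-744,-52,0,0,-154.8],
  [87,606,-744,-52,0,0,-154.8],
])

```text
clock: 1.77
position: [483.8, 208.2, 267.3]
eef_rot: [-0.0, 0.135, 0.991, -0.0]
contact_force: [-0.3, -0.1, -0.3]
grip_width: 87.3
finger_force: 0.0
```

```bash
python3 -c "
from h import *
print(cur()[2]['qpos']);rows([(np.array([524,327,275.]),rot())])"
```

```text
[ 2.56609982e-01 -4.29939604e-02  1.72397741e+00 -1.26307539e-04
  1.46100435e+00 -1.04315113e+00]
[-6.9, 125.3, -7.7, -0.0, -0.0, -11.1]
```

Call:
servo_tool([
  [87,-5,100,-7,0,0,-10],
  [87,-5,100,-7,0,0,-10],
  [87,-5,100,-7,0,0,-10],
  [87,-5,100,-7,0,0,-10],
  [87,-5,100,-7,0,0,-10],
  [87,-5,100,-7,0,0,-10],
])

```text
clock: 2.27
position: [515.7, 300.0, 273.9]
eef_rot: [-0.001, 0.052, 0.999, -0.001]
contact_force: [-0.3, 0.2, -1.0]
grip_width: 87.2
finger_force: 0.0
```

```bash
python3 -c "
from h import *
import cv2
from cell import read_camera
p,Rm,s=cur();im=read_camera('wrist')
c=get_calibration('wrist');M=c['mount']
for r,y in((210,-55),(210,55),(184,-124),(184,124),(0,0)):
  for a,col in((0.15,(0,255,0)),(0.,(255,0,0))):
    u=.667-a;q=Rm.T@(cabp(r*np.sin(u),y,30+r*np.cos(u))-p);q=M[:3,:3].T@(q-M[:3,3]);q=c['K']@q;q=q[:2]/q[2];cv2.circle(im,(int(q[0]),int(q[1])),4,col,1)
cv2.imwrite('pics/w1.png',im)
rows([(np.array([524,327,275.]),rot()),(np.array([524,327,201.]),rot())])"
```

```text
[-5.3, 28.1, -0.9, -0.0, -0.0, -1.6]
[-5.3, 28.2, 73.1, -0.0, -0.0, -1.6]
```

View pics/w1.png

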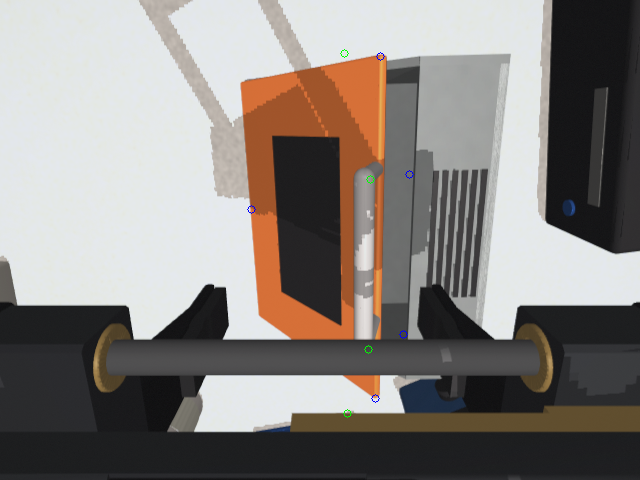

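The flap plane sits 0.19 rad behind the handle line, because the prongs are angled. That explains the residual. I'll refit the cabinet with it.

```bash
sed -i 's/^def fl(a,r,y,o=3): u=.667-a;/def fl(a,r,y,o=3): u=(.667 if r==210 else .86)-a;/' fit.py; python3 fit.py | head -2
python3 -c "
from h import *
rows([(np.array([524,325,275.]),rot()),(np.array([524,325,199.]),rot())])"
```

```text
cab [5.17018105e+02 2.24210523e+02 1.49683270e+00 1.74066224e-01] [[0.2, 0.9], [0.1, 0.6], [1.0, 1.2], [0.4, 1.1], [0.3, 0.9], [0.2, 1.7], [0.3, 0.2], [0.5, 1.1], [0.9, 1.0], [0.3, 0.3], [1.0, 1.7], [1.6, 0.6], [0.4, 1.2], [0.3, 0.7], [0.8, 0.9], [0.1, 0.3]]
handle [[524.36151185 323.31343559 214.99915407]] cradle [[522.19083956 294.01913821  20.        ]]
[-5.5, 26.1, -0.9, -0.0, -0.0, -1.6]
[-5.6, 26.2, 75.1, -0.0, -0.0, -1.6]
```

Call:
servo_tool([
  [87,-5.6,24,0,0,0,-1.5],
  [87,-5.6,24,36,0,0,-1.5],
  [87,-5.6,24,71,0,0,-1.5],
  [87,-5.6,24,71,0,0,-1.5],
  [0,-5.6,24,71,0,0,-1.5],
  [0,-5.6,24,71,0,0,-1.5],
  [0,-5.6,24,71,0,0,-1.5],
  [0,-5.6,24,71,0,0,-1.5],
  [0,-5.6,24,71,0,0,-1.5],
  [0,-5.6,24,71,0,0,-1.5],
], force=15)

```text
clock: 3.15
position: [524.8, 324.1, 205.0]
eef_rot: [0.001, 0.039, 0.999, 0.0]
contact_force: [-0.3, 0.8, -0.2]
grip_width: 54.8
finger_force: 0.0
```

```bash
sed -i 's/YAW=1.494; O=.*/YAW=1.4968; O=np.array([517.0,224.2])/' h.py
cat > arc.py <<'E'
import sys
from h import *
# depth of TCP beyond bar along tool z: 12
a0,a1,t0,t1,n=map(float,sys.argv[1:6]);p,Rm,s=cur()
print(s['position'],s['grip_width'],s['qpos'].round(2))
out=[]
for k in range(1,int(n)+1):
    f=k/n;a=a0+(a1-a0)*f;t=t0+(t1-t0)*f;Rt=rot(t);out.append((handle(a)+12*Rt[:,2],Rt))
rows(out)
E
python3 arc.py .174 1.85 0 18 18
```

```text
[524.77266945 324.13169477 205.03046391] 54.76605902272646 [ 0.43  0.21  1.57 -0.    1.36 -1.07]
[0.3, -18.3, -6.4, -0.9, 0.1, -0.2]
[0.2, -36.4, -13.2, -1.9, 0.1, -0.2]
[0.2, -55.1, -18.3, -2.9, 0.1, -0.2]
[0.1, -74.1, -21.5, -3.9, 0.1, -0.2]
[0.0, -93.4, -23.0, -4.9, 0.1, -0.2]
[-0.0, -112.7, -22.7, -5.9, 0.1, -0.2]
[-0.1, -132.0, -20.5, -6.9, 0.1, -0.2]
[-0.1, -150.9, -16.6, -7.9, 0.1, -0.2]
[-0.2, -169.4, -10.9, -8.9, 0.1, -0.2]
[-0.2, -187.2, -3.5, -9.9, 0.1, -0.2]
[-0.3, -204.3, 5.6, -10.9, 0.1, -0.2]
[-0.3, -220.5, 16.2, -11.9, 0.1, -0.2]
[-0.3, -235.6, 28.3, -12.9, 0.1, -0.2]
[-0.3, -249.6, 41.7, -13.9, 0.1, -0.2]
[-0.4, -262.2, 56.4, -14.9, 0.1, -0.2]
[-0.4, -273.3, 72.3, -15.9, 0.1, -0.2]
[-0.4, -283.0, 89.1, -16.9, 0.1, -0.2]
[-0.4, -291.0, 106.7, -17.9, 0.1, -0.2]
```

Call:
servo_tool([
  [0,0,0,0,0,0,0],
  [0,0,0,0,0,0,0],
  [0,0,0,0,0,0,0],
  [0,0,0,0,0,0,0],
  [0,0,0,0,0,0,0],
  [0,0,0,0,0,0,0],
  [0,0,0,0,0,0,0],
  [0,0,0,0,0,0,0],
  [0,0,0,0,0,0,0],
  [0,0,0,0,0,0,0],
])

```text
clock: 3.98
position: [524.2, 323.9, 203.5]
eef_rot: [-0.0, 0.039, 0.999, -0.0]
contact_force: [-1.2, 0.2, -0.8]
grip_width: 11.5
finger_force: 15.0
```

Call:
servo_tool([
  [0,0,-18,-8,-1,0,0],
  [0,0,-36,-15,-2,0,0],
  [0,0,-55,-20,-3,0,0],
  [0,0,-74,-23,-4,0,0],
  [0,0,-93,-24.5,-5,0,0],
  [0,0,-113,-24,-6,0,0],
  [0,0,-132,-22,-7,0,0],
  [0,0,-151,-18,-8,0,0],
  [0,0,-169,-12.5,-9,0,0],
  [0,0,-187,-5,-10,0,0],
])

```text
clock: 4.82
position: [509.4, 137.6, 209.4]
eef_rot: [0.004, 0.038, 0.995, 0.088]
contact_force: [-1.4, 2.4, -0.4]
grip_width: 11.1
finger_force: 15.0
```

```bash
python3 arc.py 1.105 1.87 10 18 9
```

```text
[509.39216267 137.61181385 209.36436583] 11.148517041842013 [-0.   -0.04  1.84  0.18  1.33 -1.54]
[-1.2, -17.1, 6.3, -0.7, 0.0, -0.1]
[-1.3, -33.4, 13.1, -1.6, 0.0, -0.1]
[-1.3, -49.1, 21.2, -2.5, 0.0, -0.1]
[-1.3, -64.1, 30.6, -3.4, 0.0, -0.1]
[-1.3, -78.2, 41.3, -4.3, 0.0, -0.1]
[-1.4, -91.3, 53.2, -5.2, 0.0, -0.1]
[-1.4, -103.4, 66.1, -6.1, 0.0, -0.1]
[-1.4, -114.3, 80.1, -7.0, 0.0, -0.1]
[-1.4, -124.0, 94.9, -7.9, 0.0, -0.1]
```

Call:
servo_tool([
  [0,0,-17,6.3,-1,0,0],
  [0,0,-33.4,13,-2,0,0],
  [0,0,-49,21,-2.5,0,0],
  [0,0,-64,30.6,-3.5,0,0],
  [0,0,-78,41.3,-4.3,0,0],
  [0,0,-91,53,-5.2,0,0],
  [0,0,-103,66,-6,0,0],
  [0,0,-114,80,-7,0,0],
  [0,0,-123,94,-8,0,0],
  [0,0,-123,95,-8,0,0],
  [0,0,-123,95,-8,0,0],
])

```text
clock: 5.73
position: [502.3, 37.8, 95.3]
eef_rot: [0.006, 0.039, 0.986, 0.162]
contact_force: [2.8, 20.7, 4.9]
grip_width: 11.5
finger_force: 15.0
```

```bash
python3 -c "
from h import *
p,Rm,s=cur();b=p-12*Rm[:,2];d=b-np.array([*O,30]);print(s['contact_force'],np.hypot(d@xc,d[2]),.667-np.arctan2(d@xc,d[2]));rows([(handle(1.85)+12*rot(18)[:,2],rot(18)),(handle(1.88)+12*rot(18)[:,2],rot(18))])"
```

```text
[ 2.84456109 20.72979319  4.90444784] 205.58072780478852 1.8558520816119708
[-0.9, -2.7, -3.8, 0.6, 0.0, -0.3]
[-0.9, -6.7, 1.0, 0.6, 0.0, -0.3]
```

Call:
servo_tool([
  [40,0,2,-3,0,0,0],
  [40,0,2,-3,0,0,0],
  [40,0,2,-3,0,0,0],
  [40,0,2,-3,0,0,0],
  [40,0,2,-3,0,0,0],
  [40,0,2,-3,0,0,0],
  [40,0,2,-20,0,0,0],
  [40,0,2,-50,0,0,0],
  [70,0,2,-90,0,0,0],
  [87,0,2,-130,0,0,0],
  [87,0,2,-130,0,0,0],
])

```text
clock: 6.65
position: [502.9, -8.1, 226.1]
eef_rot: [0.012, 0.038, 0.987, 0.154]
contact_force: [1.2, -0.0, 1.5]
grip_width: 52.4
finger_force: 0.0
```

```bash
python3 -c "
from h import *
rows([(np.array([495.5,-317,180.]),rot(0,-.16+np.pi/2))])"
```

```text
[-16.3, -307.9, -50.1, 17.8, -0.0, 4.7]
```

Call:
servo_tool([
  [87,-16,-308,-50,17.8,0,4.7],
  [87,-16,-308,-50,17.8,0,4.7],
  [87,-16,-308,-50,17.8,0,4.7],
  [87,-16,-308,-50,17.8,0,4.7],
  [87,-16,-308,-50,17.8,0,4.7],
  [87,-16,-308,-50,17.8,0,4.7],
  [87,-16,-308,-50,17.8,0,4.7],
  [87,-16,-308,-50,17.8,0,4.7],
  [87,-16,-308,-50,17.8,0,4.7],
  [87,-16,-308,-50,17.8,0,4.7],
  [87,-16,-308,-50,17.8,0,4.7],
])

```text
clock: 7.57
position: [490.9, -313.0, 170.0]
eef_rot: [-0.007, 0.079, 0.997, 0.002]
contact_force: [-0.3, -0.9, 0.5]
grip_width: 87.3
finger_force: 0.0
```

Run:
```python
from h import *
import cv2
from cell import read_camera
p,Rm,s=cur();print(p,s['qpos'].round(2))
w=read_camera('wrist');t=read_camera('top')
c=get_calibration('wrist');M=c['mount']
cv2.imwrite('pics/w2raw.png',w);cv2.imwrite('pics/t2raw.png',t)
np.savez('w2.npz',p=p,R=Rm)
a=cv2.resize(w,(480,360));b=cv2.resize(t[180:300,100:207],(320,360),interpolation=cv2.INTER_CUBIC)
cv2.imwrite('pics/v2.png',np.hstack([a,b]))
```

```text
[ 490.90004207 -312.9555987   170.02931696] [-0.7   0.17  1.68 -0.    1.3  -2.11]
```

View pics/v2.png

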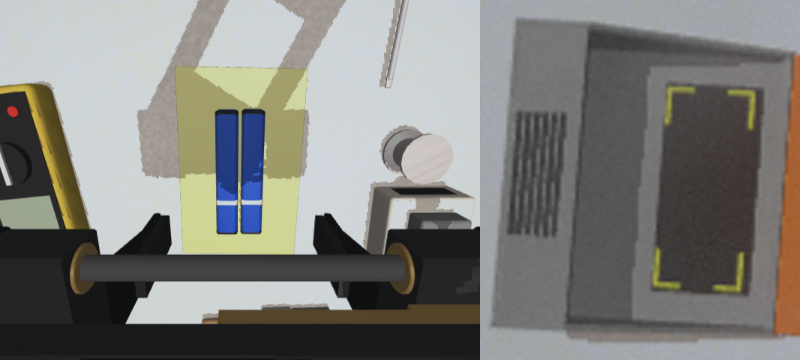

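The wrist view shows the blue pair at about (240,170) in the tile, and they are the target. The top view shows the cradle with its four yellow brackets open to view.

Run:
```python
from h import *
import cv2
d=np.load('w2.npz');c=get_calibration('wrist');M=c['mount']
def wr(px,z):
    r=d['R']@M[:3,:3]@np.linalg.solve(c['K'],[*px,1.]);o=d['p']+d['R']@M[:3,3];return o+r*(z-o[2])/r[2]
P=[wr((x*4/3,y*4/3),27) for x,y in((216,110),(264,110),(264,234),(216,234))]
P=np.array(P);print(P.round(0).tolist());m=P.mean(0);e=P[0]+P[1]-P[2]-P[3];print("pair",m,np.arctan2(e[1],e[0]),np.linalg.norm(e)/2)
Q=np.array([ray('top',(100+(x-480)/2.99,180+y/3),30) for x,y in((667,88),(753,92),(741,292),(652,287))])
print("cradle",Q.mean(0),[np.linalg.norm(Q[i]-Q[i-1]).round() for i in range(4)],cabp(70,0,20))
e=Q[2]+Q[3]-Q[0]-Q[1];print(np.arctan2(e[1],e[0])-np.pi/2)
t=cv2.imread('pics/t2raw.png');cv2.imwrite('pics/x.png',t)
yaw=-.16+np.pi/2
ang=[np.arctan2(*(P[0]-P[3])[[1,0]]),np.arctan2(*(P[1]-P[2])[[1,0]])];print(ang)
```

```text
[[424.0, -328.0, 27.0], [432.0, -280.0, 27.0], [568.0, -299.0, 27.0], [559.0, -353.0, 27.0]]
pair [ 495.84798678 -315.22971815   27.        ] 2.9821404980553154 137.63313432995707
cradle [520.28047475 296.18855328  30.        ] [np.float64(177.0), np.float64(77.0), np.float64(178.0), np.float64(79.0)] [522.17501726 294.00844645  20.        ]
1.4973089218332585
[np.float64(2.95926785084839), np.float64(3.0050013329682255)]
```

```bash
python3 -c "
from h import *
Rt=rot(0,-.16+np.pi/2)
rows([(np.array([495.8,-316,60.]),Rt),(np.array([495.8,-316,9.]),Rt)])
for u in((587,25),(568,330)):
  q=ray('top',(100+(u[0]-480)/2.99,180+u[1]/3),150)-np.array([*O,0]);print(q@xc,q@yc)"
```

```text
[-6.4, -3.2, 110.4, 0.2, -0.7, 0.2]
[-7.0, -3.3, 161.4, 0.2, -0.7, 0.2]
142.19774544349016 -122.77305986221003
139.51204443250612 125.22687262873238
```

Call:
servo_tool([
  [87,-6.4,-3.2,40,0,-0.7,0],
  [87,-6.4,-3.2,80,0,-0.7,0],
  [87,-6.4,-3.2,110,0,-0.7,0],
  [87,-7,-3.3,130,0,-0.7,0],
  [87,-7,-3.3,150,0,-0.7,0],
  [87,-7,-3.3,161,0,-0.7,0],
  [87,-7,-3.3,161,0,-0.7,0],
  [87,-7,-3.3,161,0,-0.7,0],
], force=30)

```text
clock: 8.33
position: [495.7, -316.5, 9.6]
eef_rot: [-0.0, 0.078, 0.997, 0.002]
contact_force: [1.0, 0.0, 0.2]
grip_width: 86.9
finger_force: 0.0
```

```bash
python3 -c "
from h import *
Rt=rot(0,-.16+np.pi/2)
print(cur()[0]);rows([(np.array([495.8,-316,9.]),Rt)])"
```

```text
[ 495.72220865 -316.53147002    9.57446756]
[0.0, 0.5, 0.6, 0.2, -0.1, 0.2]
```

Now I close on both sticks and lift.

Call:
servo_tool([
  [40,0,0,0,0,0,0],
  [40,0,0,0,0,0,0],
  [40,0,0,0,0,0,0],
  [40,0,0,0,0,0,0],
  [40,0,0,0,0,0,0],
  [40,0,0,0,0,0,0],
  [40,0,0,0,0,0,0],
  [40,0,0,0,0,0,0],
  [40,0,0,0,0,0,0],
  [40,0,0,0,0,0,0],
  [40,0,0,-5,0,0,0],
  [40,0,0,-20,0,0,0],
  [40,0,0,-50,0,0,0],
  [40,0,0,-90,0,0,0],
  [40,0,0,-130,0,0,0],
  [40,0,0,-170,0,0,0],
  [40,0,0,-200,0,0,0],
  [40,0,0,-200,0,0,0],
], force=30)

```text
clock: 9.83
position: [498.4, -320.9, 217.7]
eef_rot: [0.005, 0.079, 0.997, -0.003]
contact_force: [1.8, -2.6, -2.1]
grip_width: 47.6
finger_force: 30.0
```

```bash
python3 -c "
from h import *
print(cur()[2]['qpos'].round(2))
rows([(cabp(63.5,1,230),rot(11)),(cabp(63.5,1,60),rot(11))])"
```

```text
[-0.71  0.14  1.63  0.    1.36 -2.12]
[73.5, 604.4, -15.8, -11.3, 1.0, -4.7]
[75.2, 605.2, 154.2, -11.3, 1.0, -4.7]
```

Call:
servo_tool([
  [40,5,40,-15,-1,0,0],
  [40,10,80,-15,-2,0.2,-1],
  [40,15,120,-15,-3,0.3,-2],
  [40,20,160,-15,-4,0.4,-2],
  [40,25,200,-15,-5,0.5,-2.5],
  [40,30,240,-15,-6,0.6,-3],
  [40,35,280,-15,-7,0.7,-3],
  [40,40,320,-15,-8,0.8,-3.5],
  [40,45,360,-15,-9,0.9,-4],
  [40,50,400,-15,-10,1,-4.5],
  [40,55,440,-15,-11,1,-4.7],
  [40,60,480,-15,-11.3,1,-4.7],
  [40,65,520,-15,-11.3,1,-4.7],
  [40,70,560,-15,-11.3,1,-4.7],
  [40,73,590,-15,-11.3,1,-4.7],
  [40,73.5,604,-15,-11.3,1,-4.7],
  [40,73.5,604,-15,-11.3,1,-4.7],
  [40,73.5,604,-15,-11.3,1,-4.7],
  [40,73.5,604,-15,-11.3,1,-4.7],
])

```text
clock: 11.42
position: [517.6, 288.8, 224.9]
eef_rot: [-0.002, 0.038, 0.994, 0.099]
contact_force: [-0.3, -0.5, -3.0]
grip_width: 47.8
finger_force: 30.0
```

```bash
python3 -c "
from h import *
from cell import read_camera
import cv2
p,Rm,s=cur();print(s['contact_force'],s['grip_width'])
t=read_camera('scene');cv2.imwrite('pics/s3.png',cv2.resize(t[20:230,270:510],(686,600),interpolation=cv2.INTER_CUBIC))
rows([(cabp(63.5,1,z),rot(11)) for z in (230,120,60,40,31)])"
```

```text
[-0.26299393 -0.54652452 -3.0016285 ] 47.816749330966594
[-2.9, 0.2, -4.9, 0.4, -0.6, -0.2]
[-4.1, -21.6, 102.9, 0.4, -0.6, -0.2]
[-4.7, -33.4, 161.8, 0.4, -0.6, -0.2]
[-4.9, -37.4, 181.4, 0.4, -0.6, -0.2]
[-5.0, -39.2, 190.2, 0.4, -0.6, -0.2]
```

View pics/s3.png

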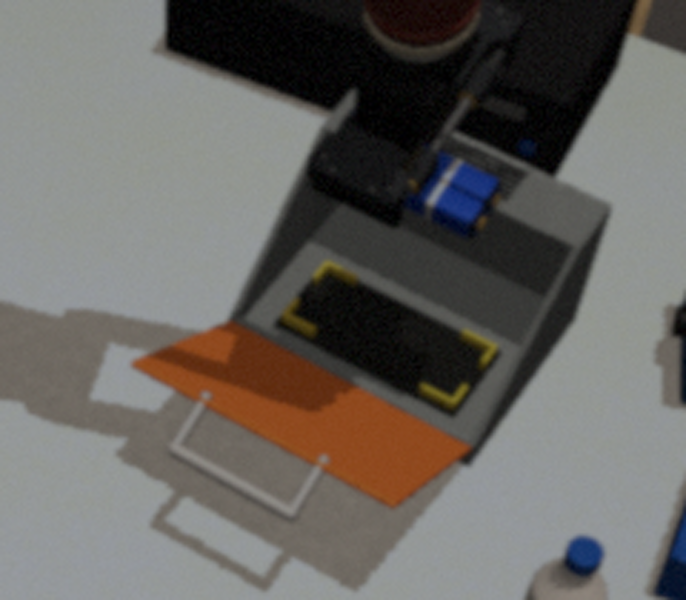

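Flap is fully down, both sticks are in the grip, and the nest is in view. I'll descend slightly forward to clear the roof, then slide back into the nest.

```bash
python3 -c "
from h import *
rows([(cabp(x,1,z),rot(11)) for x,z in ((56,170),(56,120),(56,80),(56,60),(56,45),(60,41),(63.5,37),(63.5,33))])"
```

```text
[-3.6, -19.0, 52.4, 0.4, -0.6, -0.2]
[-4.1, -28.9, 101.5, 0.4, -0.6, -0.2]
[-4.5, -36.8, 140.7, 0.4, -0.6, -0.2]
[-4.7, -40.8, 160.3, 0.4, -0.6, -0.2]
[-4.9, -43.8, 175.0, 0.4, -0.6, -0.2]
[-4.9, -40.6, 179.7, 0.4, -0.6, -0.2]
[-5.0, -38.0, 184.3, 0.4, -0.6, -0.2]
[-5.0, -38.8, 188.2, 0.4, -0.6, -0.2]
```

Call:
servo_tool([
  [40,-3,-10,26,0.4,-0.6,0],
  [40,-3.6,-19,52,0.4,-0.6,0],
  [40,-4,-24,77,0.4,-0.6,0],
  [40,-4,-29,101,0.4,-0.6,0],
  [40,-4.3,-33,121,0.4,-0.6,0],
  [40,-4.5,-37,141,0.4,-0.6,0],
  [40,-4.7,-41,160,0.4,-0.6,0],
  [40,-4.7,-41,160,0.4,-0.6,0],
  [40,-4.9,-43.8,169,0.4,-0.6,0],
  [40,-4.9,-43.8,175,0.4,-0.6,0],
  [40,-4.9,-43.8,175,0.4,-0.6,0],
  [40,-4.9,-43.8,175,0.4,-0.6,0],
])

```text
clock: 12.47
position: [520.9, 281.8, 46.4]
eef_rot: [0.004, 0.038, 0.995, 0.097]
contact_force: [-0.0, -0.3, -3.4]
grip_width: 47.9
finger_force: 30.0
```

```bash
python3 -c "
from h import *
print(cur()[2]['contact_force'],cur()[2]['grip_width'])
rows([(cabp(x,1,z),rot(11)) for x,z in ((60,41),(63.5,37),(63.5,35),(63.5,33),(63.5,31))])"
```

```text
[-0.00779971 -0.33196944 -3.38200116] 47.93342128410507
[0.6, 1.1, 5.7, 0.1, 0.1, -0.1]
[0.6, 3.8, 10.3, 0.1, 0.1, -0.1]
[0.6, 3.4, 12.3, 0.1, 0.1, -0.1]
[0.6, 3.0, 14.3, 0.1, 0.1, -0.1]
[0.6, 2.7, 16.2, 0.1, 0.1, -0.1]
```

Call:
servo_tool([
  [40,0.6,1,3,0,0,0],
  [40,0.6,1.5,5.5,0,0,0],
  [40,0.6,3.8,8,0,0,0],
  [40,0.6,3.8,10,0,0,0],
  [40,0.6,3.5,12,0,0,0],
  [40,0.6,3.4,13,0,0,0],
  [40,0.6,3.4,13,0,0,0],
])

```text
clock: 13.05
position: [519.8, 287.7, 33.2]
eef_rot: [0.004, 0.038, 0.995, 0.096]
contact_force: [0.2, -0.1, -3.9]
grip_width: 47.9
finger_force: 30.0
```

```bash
python3 -c "
from h import *
p,Rm,s=cur();d=p-np.array([*O,0]);print(s['contact_force'],s['torque'],d@xc,d@yc,p[2])"
```

```text
[ 0.22457615 -0.08449053 -3.91012182] [-0.10135618 -0.1264411  -0.05637465] 63.57248856746095 1.8617293381216165 33.19044370778933
```

Call:
servo_tool([
  [40,0,-0.3,1,0,0,0],
  [40,0,-0.3,1.5,0,0,0],
  [40,0,-0.4,2,0,0,0],
  [40,0,-0.5,2.4,0,0,0],
  [40,0,-0.5,2.4,0,0,0],
])

```text
clock: 13.47
position: [520.2, 287.7, 31.1]
eef_rot: [0.004, 0.038, 0.995, 0.097]
contact_force: [-0.5, -0.1, -4.2]
grip_width: 47.9
finger_force: 30.0
```

Call:
servo_tool([
  [40,0,-0.1,0.5,0,0,0],
  [40,0,-0.2,1,0,0,0],
  [40,0,-0.3,1.5,0,0,0],
  [40,0,-0.3,1.5,0,0,0],
])

```text
clock: 13.8
position: [520.3, 287.8, 30.8]
eef_rot: [0.004, 0.038, 0.995, 0.097]
contact_force: [-4.4, -2.1, 5.2]
grip_width: 48.0
finger_force: 30.0
```

Contact felt (about 9 N up). I'll open in small steps so the pair settles flat under control.

Call:
servo_tool([
  [48.2,0,0,0,0,0,0],
  [48.5,0,0,0,0,0,0],
  [49,0,0,0,0,0,0],
  [49.5,0,0,0,0,0,0],
  [50,0,0,0,0,0,0],
  [50.5,0,0,0,0,0,0],
  [51,0,0,0,0,0,0],
  [51.5,0,0,0,0,0,0],
  [52,0,0,0,0,0,0],
  [52.5,0,0,0,0,0,0],
  [53,0,0,0,0,0,0],
  [54,0,0,0,0,0,0],
  [55,0,0,0,0,0,0],
  [56,0,0,0,0,0,0],
  [58,0,0,0,0,0,0],
  [60,0,0,0,0,0,0],
  [62,0,0,0,0,0,0],
], force=5)

```text
clock: 15.22
position: [520.3, 287.5, 29.7]
eef_rot: [0.004, 0.038, 0.995, 0.096]
contact_force: [-0.7, -0.6, 0.4]
grip_width: 60.4
finger_force: 0.0
```

```bash
python3 -c "
from h import *
from cell import read_camera
import cv2
p,Rm,s=cur();print(s['contact_force'],s['grip_width'],p)
cv2.imwrite('pics/w4.png',read_camera('wrist'))
rows([(cabp(x,1,z),rot(11)) for x,z in ((63,33),(56.5,45),(56,60),(50,90),(40,150),(40,200))])"
```

```text
[-0.73175637 -0.55474965  0.37037988] 60.43514592517258 [520.25427925 287.52684211  29.68531663]
[-0.4, 0.2, -3.3, 0.1, 0.1, -0.1]
[-0.5, -3.9, -16.3, 0.1, 0.1, -0.1]
[-0.5, -1.5, -31.2, 0.1, 0.1, -0.1]
[-0.5, -1.6, -61.7, 0.1, 0.1, -0.1]
[-0.6, 0.1, -122.6, 0.1, 0.1, -0.1]
[-0.6, 9.7, -171.6, 0.1, 0.1, -0.1]
```

View pics/w4.png

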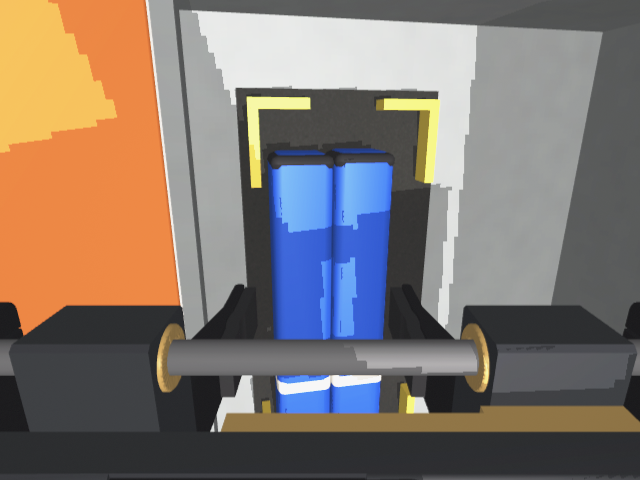

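The sticks lie flat and side by side inside the brackets. I'll retreat along the tool axis.

Call:
servo_tool([
  [62,0,0.8,0,0,0,0],
  [62,0,0.8,-5,0,0,0],
  [62,0,0.8,-15,0,0,0],
  [62,0,0.5,-30,0,0,0],
  [62,0,0,-60,0,0,0],
  [62,0,0,-100,0,0,0],
  [62,0,0,-140,0,0,0],
  [62,0,0,-180,0,0,0],
  [40,0,0,-180,0,0,0],
  [40,0,0,-180,0,0,0],
])

```text
clock: 16.1
position: [519.9, 253.2, 211.3]
eef_rot: [0.008, 0.038, 0.994, 0.098]
contact_force: [-0.1, 0.5, -0.8]
grip_width: 55.1
finger_force: 0.0
```

```bash
python3 -c "
from h import *
Rt=rot(18);b=handle(1.85)
print(cur()[2]['contact_force'])
rows([(b-120*Rt[:,2],Rt),(b-30*Rt[:,2],Rt),(b+10*Rt[:,2],Rt)])"
```

```text
[-0.14329485  0.45547323 -0.76715762]
[-0.3, -253.3, -62.8, -6.8, 0.5, -0.1]
[0.6, -242.6, 26.6, -6.8, 0.5, -0.1]
[0.9, -237.9, 66.3, -6.8, 0.5, -0.1]
```

Call:
servo_tool([
  [40,0,-40,-62,-1,0,0],
  [40,0,-80,-62,-2,0,0],
  [40,0,-120,-62,-3,0,0],
  [40,0,-160,-62,-4,0.5,0],
  [40,0,-200,-62,-5,0.5,0],
  [40,0,-235,-62,-6,0.5,0],
  [40,0,-251,-62,-6.8,0.5,0],
  [40,0,-251,-62,-6.8,0.5,0],
  [40,0,-250,-40,-6.8,0.5,0],
  [40,0,-245,-10,-6.8,0.5,0],
  [40,0.5,-241,20,-6.8,0.5,0],
  [40,0.5,-241,26,-6.8,0.5,0],
  [40,0.5,-241,26,-6.8,0.5,0],
])

```text
clock: 17.18
position: [496.7, 24.2, 131.7]
eef_rot: [-0.001, 0.037, 0.987, 0.156]
contact_force: [-0.0, -0.5, -0.3]
grip_width: 40.1
finger_force: 0.0
```

```bash
python3 -c "
from h import *
p,Rm,s=cur();b=np.array([502.3,33,107.5]);Rt=rot(18)
print(s['contact_force'],(Rm.T@(b-p)).round(1))
rows([(b+10*Rt[:,2],Rt)])"
```

```text
[-0.02189137 -0.49119588 -0.29576476] [-5.3  1.3 25.8]
[-5.5, 1.3, 35.8, -0.0, -0.8, -0.2]
```

Call:
servo_tool([
  [40,-5,1.3,12,0,0,0],
  [40,-5,1.3,24,0,0,0],
  [40,-5,1.3,36,0,0,0],
  [40,-5,1.3,36,0,0,0],
  [0,-5,1.3,36,0,0,0],
  [0,-5,1.3,36,0,0,0],
  [0,-5,1.3,36,0,0,0],
  [0,-5,1.3,36,0,0,0],
  [0,-5,1.3,36,0,0,0],
  [0,-5,1.3,36,0,0,0],
  [0,-5,1.3,36,0,0,0],
  [0,-5,1.3,36,0,0,0],
], force=15)

```text
clock: 18.18
position: [505.4, 35.6, 101.6]
eef_rot: [0.002, 0.037, 0.987, 0.157]
contact_force: [-0.1, 5.9, 2.7]
grip_width: 11.1
finger_force: 15.0
```

```bash
python3 arc.py 1.85 .95 18 9 10; python3 -c "
from h import *
p,Rm,s=cur();b=p-10*Rm[:,2];d=b-np.array([*O,30]);print(s['contact_force'],np.hypot(d@xc,d[2]),.667-np.arctan2(d@xc,d[2]))"
```

```text
[505.40262713  35.63798254 101.56876869] 11.092027001101263 [-0.3   0.08  1.96  0.33  1.2  -1.93]
[2.5, 9.8, -11.0, 1.0, -0.4, -0.2]
[2.6, 23.7, -23.6, 1.9, -0.4, -0.2]
[2.7, 38.6, -35.0, 2.8, -0.4, -0.1]
[2.8, 54.5, -44.9, 3.7, -0.4, -0.1]
[2.9, 71.2, -53.4, 4.6, -0.4, -0.1]
[3.0, 88.6, -60.3, 5.5, -0.4, -0.1]
[3.1, 106.6, -65.6, 6.4, -0.4, -0.1]
[3.2, 125.0, -69.2, 7.3, -0.4, -0.1]
[3.2, 143.6, -71.2, 8.2, -0.4, -0.1]
[3.3, 162.3, -71.4, 9.1, -0.4, -0.1]
[-0.07612667  5.86809084  2.72664592] 208.41863761202382 1.8382435212283041
```

Call:
servo_tool([
  [0,0,11,-13,1,0,0],
  [0,0,25,-25.5,2,0,0],
  [0,0,40,-37,3,0,0],
  [0,0,56,-47,3.7,0,0],
  [0,0,73,-55.4,4.6,0,0],
  [0,0,90,-62,5.5,0,0],
  [0,0,108,-67.5,6.4,0,0],
  [0,0,126,-71,7.3,0,0],
  [0,0,145,-73,8.2,0,0],
  [0,0,163,-73.3,9.1,0,0],
])

```text
clock: 19.02
position: [516.2, 165.7, 222.7]
eef_rot: [-0.0, 0.038, 0.996, 0.075]
contact_force: [-2.4, -4.2, 5.1]
grip_width: 11.3
finger_force: 15.0
```

```bash
sed -i 's/12\*/10*/' arc.py; python3 arc.py .95 -.01 9 0 11; python3 -c "
from h import *
p,Rm,s=cur();b=p-10*Rm[:,2];d=b-np.array([*O,30]);print(s['contact_force'],np.hypot(d@xc,d[2]),.667-np.arctan2(d@xc,d[2]))"
```

```text
[516.1899885  165.74080835 222.73165472] 11.327236917979532 [ 0.07 -0.01  1.79  0.15  1.36 -1.46]
[3.6, 19.2, -0.5, 0.4, -0.3, -0.1]
[3.6, 37.4, -0.5, 1.3, -0.3, -0.1]
[3.6, 55.5, 1.1, 2.1, -0.3, -0.1]
[3.6, 73.4, 4.2, 2.9, -0.3, -0.1]
[3.6, 91.0, 8.9, 3.7, -0.3, -0.1]
[3.6, 108.1, 15.1, 4.5, -0.3, -0.1]
[3.6, 124.5, 22.8, 5.3, -0.3, -0.1]
[3.6, 140.3, 32.0, 6.2, -0.3, -0.1]
[3.6, 155.2, 42.4, 7.0, -0.3, -0.1]
[3.5, 169.1, 54.2, 7.8, -0.3, -0.1]
[3.5, 181.9, 67.1, 8.6, -0.3, -0.1]
[-2.41694439 -4.18014578  5.12490158] 211.275152910436 0.9542469532965779
```

Call:
servo_tool([
  [0,0,19,0,0.5,0,0],
  [0,0,37.4,0,1.3,0,0],
  [0,0,55.5,1,2.1,0,0],
  [0,0,73.4,4.2,3,0,0],
  [0,0,91,9,3.7,0,0],
  [0,0,108,15,4.5,0,0],
  [0,0,124.5,23,5.3,0,0],
  [0,0,140,32,6.2,0,0],
  [0,0,155,42.4,7,0,0],
  [0,0,169,54,7.8,0,0],
  [0,0,180,65,8.6,0,0],
  [0,0,183,68,8.6,0,0],
  [0,0,183,68,8.6,0,0],
])

```text
clock: 20.1
position: [530.7, 356.7, 182.3]
eef_rot: [-0.003, 0.037, 0.999, 0.001]
contact_force: [0.9, -4.1, 5.2]
grip_width: 11.1
finger_force: 15.0
```

```bash
python3 -c "
from h import *
p,Rm,s=cur();b=p-10*Rm[:,2];d=b-np.array([*O,30]);print(s['contact_force'],np.hypot(d@xc,d[2]),.667-np.arctan2(d@xc,d[2]))"
```

```text
[ 0.92114241 -4.08949229  5.20188317] 209.9142235588334 -0.019896945629354068
```

Call:
servo_tool([
  [0,0,2,1.5,0,0,0],
  [0,0,4,3,0,0,0],
  [0,0,5,4,0,0,0],
  [0,0,5,4,0,0,0],
  [0,0,5,4,0,0,0],
])

```text
clock: 20.52
position: [531.5, 356.8, 181.1]
eef_rot: [-0.003, 0.038, 0.999, -0.003]
contact_force: [-6.3, -21.4, 20.7]
grip_width: 11.7
finger_force: 15.0
```

Call:
servo_tool([
  [70,0,-1,-2,0,0,0],
  [70,0,-3,-3,0,0,0],
  [70,0,-3,-3,0,0,0],
  [70,0,-3,-3,0,0,0],
  [70,0,-3,-3,0,0,0],
  [70,0,-3,-3,0,0,0],
  [70,0,-3,-3,0,0,0],
  [70,0,-3,-3,0,0,0],
  [70,0,-3,-20,0,0,0],
  [70,0,-3,-50,0,0,0],
  [70,0,-3,-80,0,0,0],
  [70,0,-3,-80,0,0,0],
])

```text
clock: 21.52
position: [533.1, 360.5, 264.8]
eef_rot: [0.001, 0.037, 0.999, 0.004]
contact_force: [1.1, -0.2, 1.5]
grip_width: 69.5
finger_force: 0.0
```

```bash
python3 -c "
from h import *
from cell import observe
w=np.array([596.5,-129.2]);psi=-.138;xb=np.array([np.cos(psi),np.sin(psi),0])
def bp(x,y,z): return np.array([*w,0])+x*xb+y*np.array([-xb[1],xb[0],0])+z*Z
Rt=rot(0,psi+np.pi/2)
rows([(bp(-90,2,250),Rt),(bp(-90,2,125),Rt)]);print(bp(-90,0,0))"
```

```text
[-9.8, -476.1, 10.5, 0.5, 0.1, 3.7]
[-9.6, -477.2, 135.5, 0.5, 0.1, 3.7]
[ 507.35562084 -116.81938356    0.        ]
```

Call:
servo_tool([
  [0,-10,-476,10,0.5,0,3.7],
  [0,-10,-476,10,0.5,0,3.7],
  [0,-10,-476,10,0.5,0,3.7],
  [0,-10,-476,10,0.5,0,3.7],
  [0,-10,-476,10,0.5,0,3.7],
  [0,-10,-476,10,0.5,0,3.7],
  [0,-10,-476,10,0.5,0,3.7],
  [0,-10,-476,10,0.5,0,3.7],
  [0,-10,-476,10,0.5,0,3.7],
  [0,-10,-476,10,0.5,0,3.7],
  [0,-10,-476,10,0.5,0,3.7],
  [0,-10,-476,10,0.5,0,3.7],
  [0,-10,-476,10,0.5,0,3.7],
  [0,-10,-476,10,0.5,0,3.7],
  [0,-10,-476,10,0.5,0,3.7],
])

```text
clock: 22.77
position: [504.9, -115.7, 245.4]
eef_rot: [-0.004, 0.069, 0.998, -0.002]
contact_force: [-0.1, -0.6, -0.0]
grip_width: 0.4
finger_force: 0.0
```

```bash
cat > lev.py <<'E'
from h import *
from cell import read_camera
import cv2
w=np.array([596.5,-129.2]);psi=-.138;xb=np.array([np.cos(psi),np.sin(psi),0])
def bp(x,y,z): return np.array([*w,0])+x*xb+y*np.array([-xb[1],xb[0],0])+z*Z
Rt=rot(0,psi+np.pi/2)
print(cur()[2]['grip_width'])
rows([(bp(-90,2,125),Rt),(bp(-60,2,125),Rt),(bp(15,2,125),Rt),(bp(20,2,125),Rt)])
E
python3 lev.py; python3 -c "
from cell import *;import cv2,numpy as np
t=read_camera('top');s=read_camera('scene')
cv2.imwrite('pics/v5.png',np.hstack([cv2.resize(t[170:310,95:215],(380,443),interpolation=2),cv2.resize(s[30:200,330:490],(417,443),interpolation=2)]))"
```

```text
0.3578450915719989
[-3.5, 1.8, 120.3, -0.3, -0.5, -0.0]
[-33.5, 1.8, 120.1, -0.3, -0.5, -0.0]
[-108.5, 1.9, 119.5, -0.3, -0.5, -0.0]
[-113.5, 1.9, 119.5, -0.3, -0.5, -0.0]
```

View pics/v5.png

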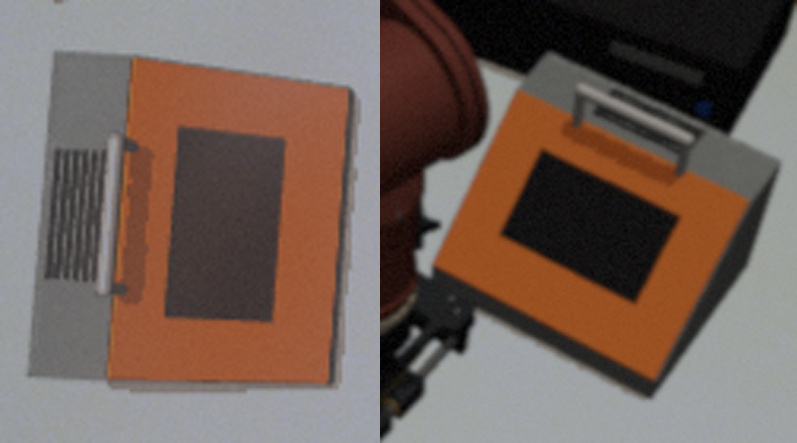

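The flap is shut flush with the roof edge. Now the lever.

Call:
servo_tool([
  [0,-3,2,40,0,0,0],
  [0,-3,2,80,0,0,0],
  [0,-3.5,2,120,0,0,0],
  [0,-3.5,2,120,0,0,0],
  [0,-18,2,120,0,0,0],
  [0,-33,2,120,0,0,0],
  [0,-43,2,120,0,0,0],
  [0,-53,2,120,0,0,0],
  [0,-63,2,120,0,0,0],
  [0,-73,2,120,0,0,0],
  [0,-83,2,120,0,0,0],
  [0,-93,2,120,0,0,0],
  [0,-100,2,120,0,0,0],
  [0,-105,2,120,0,0,0],
  [0,-108,2,120,0,0,0],
  [0,-108,2,120,0,0,0],
])

```text
clock: 24.2
position: [611.1, -129.4, 125.3]
eef_rot: [-0.005, 0.069, 0.998, -0.002]
contact_force: [-2.5, 1.1, 1.7]
grip_width: 0.4
finger_force: 1.4
```

Force is only about 3 N, so I'll push on to feel the stop.

Call:
servo_tool([
  [0,-2,0,0,0,0,0],
  [0,-4,0,0,0,0,0],
  [0,-6,0,0,0,0,0],
  [0,-6,0,0,0,0,0],
])

```text
clock: 24.53
position: [611.8, -129.5, 125.0]
eef_rot: [-0.01, 0.069, 0.998, -0.002]
contact_force: [-23.6, 4.9, 17.0]
grip_width: 0.5
finger_force: 12.1
```

Call:
servo_tool([
  [0,3,0,0,0,0,0],
  [0,20,0,0,0,0,0],
  [0,50,0,0,0,0,0],
  [0,85,0,0,0,0,0],
  [0,100,0,-40,0,0,0],
  [0,100,0,-80,0,0,0],
  [0,100,-40,-120,0,0,0],
  [0,100,-80,-120,0,0,0],
  [0,100,-120,-120,0,0,0],
  [0,100,-150,-120,0,0,0],
  [0,100,-150,-120,0,0,0],
  [0,100,-150,-120,0,0,0],
])

```text
clock: 25.53
position: [497.7, -266.8, 246.6]
eef_rot: [-0.004, 0.071, 0.997, -0.003]
contact_force: [-0.0, -0.3, -0.5]
grip_width: 0.6
finger_force: 0.0
```

```bash
python3 -c "
from cell import *;import cv2,numpy as np
t=read_camera('top');s=read_camera('scene')
cv2.imwrite('pics/v6.png',np.hstack([cv2.resize(t[170:310,300:440],(400,400),interpolation=2),cv2.resize(s,(400,400))]))"
```

```text
(no output)
```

View pics/v6.png

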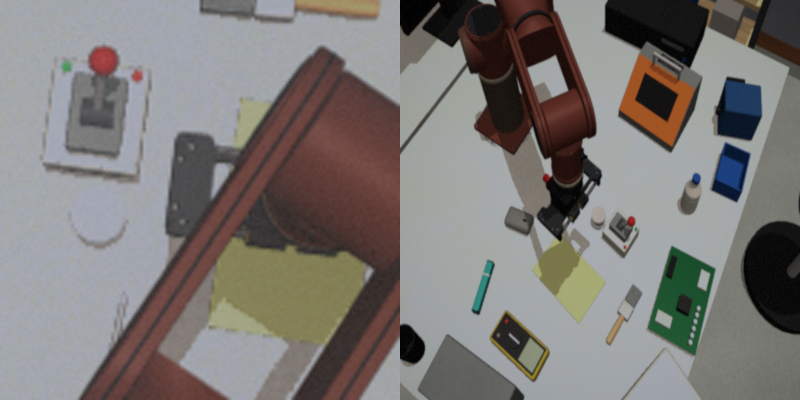

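The lever is thrown over, with the ball at (103,60) on the far side. The flap is shut and everything else is where it was.

```bash
python3 -c "
from cell import *
print(finish_job())"
```

```text
the job is handed in; nothing more can be done
None
```

I handed the job in at about 26 s: both sticks lie flat and side by side in the cradle, the flap is fully shut, the lever was then thrown fully over, and nothing else looks moved in the final images.

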